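# Hold a specimen tube slanted over the viewing lamp

## Task

Switch on the viewing lamp by pressing its red push button fully down and letting it spring back up. Then draw the orange-stoppered specimen tube up out of the rack, lean it over to about 45 degrees with the stopper end still the higher one, and hold it still like that over the middle of the lamp's white panel, its lower end at least 6 cm above the panel. Finish while still holding the tube there in the gripper, and leave the other tubes and the things on the tray where they are.

Things in the scene. Friction and masses are not known exactly. Their poses are not given: they have to be found in the camera images.
- tube_orange: Sealed glass specimen tube with an orange stopper and a blue sample inside, 60 g (may vary by a third), in one of the three holes of the rack; which one varies. 22 mm diameter, 150 mm long overall; the top 20 mm is the stopper, 25 mm diameter. Origin: centre of its foot; z runs up the tube to the stopper. In the rack it stands upright with its foot 15 mm above the table, so its top is at 165 mm.
- tube_foot (a point): Centre of the foot (lower end) of the orange-stoppered tube.
- tube_middle (a point): Point on the axis of the orange-stoppered tube, halfway along it, 75 mm from its foot.
- rack: Fixed brown block 60 x 200 x 65 mm high with three round holes 25 mm wide and 50 mm deep, in a row along its y axis at y = -65, 0, +65 mm. Origin: centre of its underside; z up. It and the lamp may stand on either side, turned up to 0.4 rad.
- lamp_button (a joint): Travel of the red lamp button, m: 0 up, 0.006 fully down; a spring, about 5 N when fully down, brings it back up. It presses straight down.
- lamp_button_top (a point): Centre of the top of the red button (28 mm diameter, in a black round housing 44 mm wide), 48 mm above the table when up; it moves down with the button.
- panel (a point): Centre of the white panel (120 x 130 mm) on top of the grey lamp box, 30 mm above the table. The fixed lamp box is 190 x 160 x 30 mm; panel centre and button lie 97 mm apart along the box's long axis, the button at the end nearer the robot.
- tube_black: Specimen tube with a black stopper, in the rack. Same size as the orange-stoppered tube; leave it in the rack. Origin: centre of its foot.
- tube_white: Specimen tube with a white stopper, in the rack. Same size as the orange-stoppered tube; leave it in the rack. Origin: centre of its foot.
- beaker: Empty glass beaker, 66 mm wide, 85 mm high, on the cream tray (4 mm thick, 12 mm rim) beyond the work. Origin: centre of its underside. Leave alone.
- burner: Small glass laboratory burner with a metal collar, 72 mm wide, 82 mm high, on the tray. Origin: centre of its underside. Leave alone.
- matchbox: Flat cardboard box with blue top, 38 x 58 x 16 mm, on the tray. Origin: centre of its underside. Leave alone.
- jar: Amber jar with white cap, 48 mm wide, 75 mm high, on the tray. Origin: centre of its underside. Leave alone.

How it is judged:
By the outcome, as a careful person would: the job done as asked, in the order asked, and still so for the second after the job is handed in, while the arm keeps its last pose, push and grip.
It also fails if it takes over 53 s, if anything falls off the work surface, if the arm or the gripper's body presses on something with over 40 N, if the wrist force passes 120 N, or if a joint passes its speed limit or range.

## Robot

A 7-joint arm with a two-finger parallel gripper is mounted at the origin on the work surface. World frame = base frame: x ahead of the robot, y to its left, z up, the work surface at z = 0. Lengths are in m, angles in rad, forces in N, time in s.
With the tool pointing down it reaches from about 0.425 to 0.925 m from the base axis. Payload 6.8 kg.
Tool frame: the origin (TCP) lies where the fingers leave the gripper's body, on its centre line; the fingertips stand 80 mm ahead of it and the grasp point (between the pads) lies 61 mm ahead of it (manip.hold_point_z is the distance from the TCP to the grasp point, in m); z points along the fingers, y is the direction in which the jaws open and shut (so a half turn about z gives the same grasp; the last joint's range is limited). The gripper opens to 88 mm and grips with 3 to 60 N. Pads are 20 mm wide; open, the fingers measure 115 mm over their backs; the gripper's body (75 mm by 178 mm) begins 61 mm behind the grasp point.
Start: joints at [1.004, 0.477, 0.022, 1.555, -0.011, 1.109, -0.083], TCP at [0.299, -0.605, 0.303] pointing down, gripper open.
Joint ranges: [-2.96, 2.96], [-0.34, 2.1], [-1.41, 1.46], [0.24, 2.44], [-1.37, 4.51], [0.17, 1.92], [-2.96, 2.96]. Speed limits (rad/s): [2.39, 2.39, 3.14, 3.14, 3.14, 3.14, 3.14].

## Interface

Orientations are given as a 3x3 rotation matrix whose columns are the frame's x, y, z axes.
In Python, from bench import manip, grab_frame, order, models gives the robot as it stands.
- The arm moves only by the shell command python3 -m crank 'ROWS' [FORCE]. ROWS is JSON, one flat list of numbers, 7 for each row, row after row: the turn, a rotation vector about the world's x, y, z in degrees, then the shift along the world's x, y, z in m, then the closure, from 0 (fully open) to 1 (shut). In form: [rx, ry, rz, x, y, z, grip, rx, ry, rz, x, y, z, grip, ...]. A call has 1 to 5 rows; each row is the pose to reach, as a shift and turn from the pose measured when the call began; what a row does not reach only later rows make up. A row lasts 1/10 s, in which the tool goes at most 50 mm and 8.59 degrees, less where a joint would pass 70% of its speed; a pose out of reach is approached as far as the arm can. A call with a gripper value outside its range is refused whole. The fingers move at their own pace and stop on an object; FORCE is the grip in N (left out, the last holds). Time passes only in rows, so rows that repeat a pose let the fingers close. It gives the time, the measured TCP pose, the force and the opening at its end, in the units of the state.
- manip.observe(): the state, without advancing time (a new reading comes with each control period).
- grab_frame(name): name is "scene" or "top" or "wrist"; returns a dict with "frame" (400x640x3 uint8, blue, green, red), "fx", "fy", "cx", "cy" (pixels), "R" (3x3) and "t" (3): a world point X has camera coordinates R X + t. Camera axes: x right, y down, z forward; pixel columns grow to the right and rows downward; lengths in m; the calibration is good to about 2 mm. A picture is of the moment at which its call begins. There is no depth.
- order.hand_in(): hands the job in, once; it reports no verdict.
Trained networks look in the newest picture that a camera, given by its name, has taken for a name from the list of things; names that differ only in an ending like _2 or _b are one class to them, and where a whole thing is asked for, a point or a joint stands for the part that bears it (a point fixed in the world has none). Each returns a list of dicts, best first, with "confidence" (0 to 1); they miss things now and then, are a little off and sometimes report something else, mostly with a low value. They report only what shows in the picture. A call takes as long as a camera call.
- models.search_frame(camera, thing): "rect" ([left, top, right, bottom] in pixels, round what is visible of it).
The state is a dict: "clock": time; "joint_pos": joint angles; "qvel": joint speeds; "joint_efforts": joint torques, N m; "position": TCP position; "eef_rot": TCP orientation; "wrist_force": force on the tool from outside, world axes, zero at the start; "torque": the same for the moment, N m; "finger_gap": finger opening in m.
Only numpy, scipy, OpenCV 4.12 (cv2) and the standard library are available. Lean on these libraries where they do the work, as an engineer would, in place of code of your own. Each camera call takes 0.05 s, during which the arm holds its last target.

## Working session

There is one attempt and no reset: what is moved stays moved. The work goes in short steps, Python scripts to look and compute and a shell command to move; the robot and the scene stay as the last step left them, time stands still between calls to the robot, and variables do not carry over. Pictures are saved under pics/ and viewed, and the job is handed in when it is done.

```bash
mkdir -p pics; ls; python3 - <<'E'
from bench import manip, grab_frame, models
import cv2, numpy as np
s=manip.observe(); print(s['clock'],s['position'],np.round(s['eef_rot'],3),s['finger_gap'],s['wrist_force'])
for c in ['scene','top']:
    f=grab_frame(c); cv2.imwrite(f'pics/{c}0.png',f['frame'])
    print(c,f['fx'],f['cx'],f['cy'],np.round(f['R'],3).tolist(),np.round(f['t'],3))
    for n in ['tube_orange','rack','lamp_button','panel','tube_black','tube_white']:
        try: print(n,[(np.round(d['rect']).tolist(),round(d['confidence'],2)) for d in models.search_frame(c,n)[:2]])
        except Exception as e: print(n,e)
E
```

```text
pics
0.0 [ 0.29871447 -0.60480176  0.30172742] [[ 0.897  0.443 -0.001]
 [ 0.443 -0.897  0.001]
 [-0.    -0.002 -1.   ]] 0.08764814844799135 [-1.29895233  0.3152532  -0.70066785]
scene 451.22931180230216 323.6304638912234 188.07850204275525 [[-0.261, 0.965, -0.008], [0.834, 0.221, -0.506], [-0.487, -0.139, -0.862]] [ 0.186 -0.463  1.386]
tube_orange [([386.0, 152.0, 405.0, 184.0], 0.77)]
rack []
lamp_button []
panel [([229.0, 110.0, 321.0, 190.0], 0.69)]
tube_black [([412.0, 167.0, 430.0, 202.0], 0.56)]
tube_white [([437.0, 184.0, 462.0, 218.0], 0.54)]
top 490.6722004975939 320.16697745637026 200.51746738338014 [[-0.022, -1.0, -0.018], [-0.988, 0.024, -0.152], [0.152, 0.014, -0.988]] [0.001 0.612 0.857]
tube_orange [([231.0, 226.0, 254.0, 246.0], 0.84), ([401.0, 294.0, 418.0, 311.0], 0.31)]
rack [([156.0, 190.0, 272.0, 263.0], 0.73)]
lamp_button [([400.0, 298.0, 417.0, 313.0], 0.66)]
panel [([247.0, 99.0, 286.0, 140.0], 0.71), ([358.0, 207.0, 475.0, 329.0], 0.61)]
tube_black [([189.0, 210.0, 218.0, 228.0], 0.94), ([231.0, 229.0, 253.0, 246.0], 0.2)]
tube_white [([159.0, 201.0, 187.0, 219.0], 0.93)]
```

View pics/scene0.png

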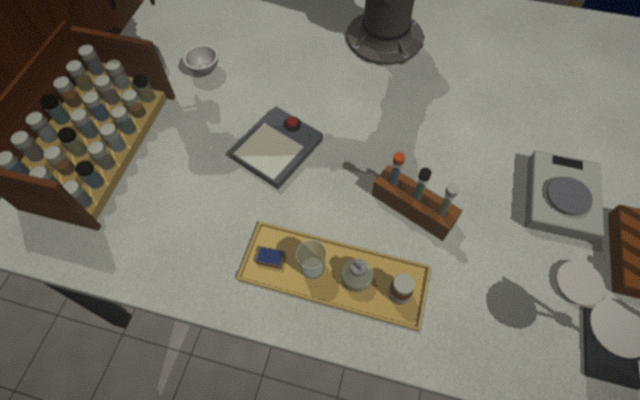

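View pics/top0.png

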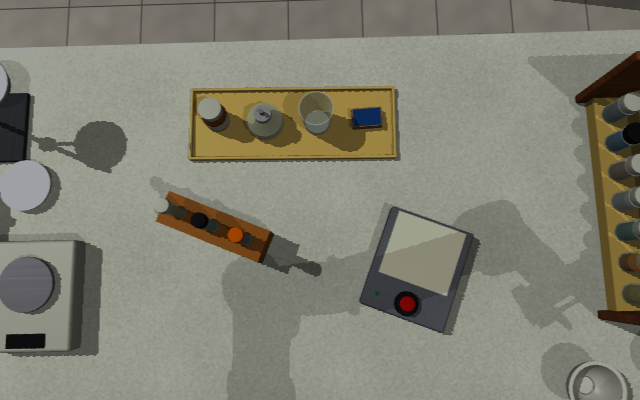

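The top view shows the orange stopper at about (235,235), at the near end of the rack. The red button is at about (407,303) and the white panel at about (425,255). The arm is out of frame. Next I'll localise these.

```bash
cat > h.py <<'E'
import numpy as np, cv2
from bench import manip, grab_frame, models
def ray(f,u,v,z):
    R=np.array(f['R']);t=np.array(f['t']);c=-R.T@t
    d=R.T@np.array([(u-f['cx'])/f['fx'],(v-f['cy'])/f['fy'],1]); return c+d*(z-c[2])/d[2]
def tri(obs):
    A=[];b=[]
    for f,u,v in obs:
        R=np.array(f['R']);t=np.array(f['t'])
        for k,p in ((0,(u-f['cx'])/f['fx']),(1,(v-f['cy'])/f['fy'])):
            A.append(R[k]-p*R[2]); b.append(p*t[2]-t[k])
    return np.linalg.lstsq(np.array(A),np.array(b),rcond=None)[0]
def proj(f,X):
    p=np.array(f['R'])@X+np.array(f['t']); return f['fx']*p[0]/p[2]+f['cx'],f['fy']*p[1]/p[2]+f['cy']
def blob(im,lo,hi,box):
    h=cv2.cvtColor(im,cv2.COLOR_BGR2HSV); m=cv2.inRange(h,np.array(lo),np.array(hi))
    M=np.zeros_like(m); l,t,r,b=box; M[t:b,l:r]=m[t:b,l:r]
    n,_,st,ce=cv2.connectedComponentsWithStats(M)
    if n<2: return None
    i=1+np.argmax(st[1:,4]); return ce[i],st[i],M
E
python3 - <<'E'
from h import *
T=grab_frame('top');S=grab_frame('scene')
o={}
for n,f,box in (('or',T,(215,215,265,255)),('red',T,(390,285,425,320)),('or',S,(380,140,415,175)),('red',S,(275,105,310,140))):
    r=blob(f['frame'],(5,150,120) if n=='or' else (0,150,60),(18,255,255) if n=='or' else (6,255,255),box)
    print(n,r and (r[0],r[1])); 
    if r: o.setdefault(n,[]).append((f,*r[0]))
for n in o: print(n,tri(o[n]),[ray(*x,0.157 if n=='or' else .047) for x in o[n]])
# panel quad
h=cv2.cvtColor(T['frame'],cv2.COLOR_BGR2HSV)
for c in (T['frame'][250,425],T['frame'][215,385],T['frame'][310,430],T['frame'][225,250]): print(c)
g=cv2.cvtColor(T['frame'],cv2.COLOR_BGR2GRAY)
M=np.zeros_like(g);M[200:340,350:490]=(g[200:340,350:490]>110)*255
n,lab,st,ce=cv2.connectedComponentsWithStats(M)
i=lab[255,425];c,_=cv2.findContours((lab==i).astype(np.uint8),0,2)
q=cv2.boxPoints(cv2.minAreaRect(c[0]));P=np.array([ray(T,*p,0.03) for p in q]);print(st[i],q,P,P.mean(0),np.linalg.norm(np.diff(P,axis=0),axis=1))
cv2.imwrite('pics/rackzoom.png',cv2.resize(T['frame'][180:280,140:300],None,fx=5,fy=5,interpolation=cv2.INTER_CUBIC))
# stoppers
for n,b in (('bk',(189,210,218,228)),('w',(159,201,187,219))): print(n)
E
```

```text
or (array([234.93103448, 234.2183908 ]), array([228, 227,  15,  15, 174], dtype=int32))
red (array([406.80628272, 303.53403141]), array([399, 296,  16,  16, 191], dtype=int32))
or (array([398.95652174, 156.68115942]), array([394, 153,  10,   9,  69], dtype=int32))
red (array([291.92592593, 120.96296296]), array([288, 118,   9,   7,  54], dtype=int32))
or [0.54315378 0.12150535 0.16527871] [array([0.54394967, 0.1227525 , 0.157     ]), array([0.53716852, 0.12189818, 0.157     ])]
red [ 0.42341875 -0.16235304  0.05191887] [array([ 0.4231897 , -0.16334991,  0.047     ]), array([ 0.41968479, -0.16360098,  0.047     ])]
[120 136 139]
[117 129 127]
[74 68 66]
[ 23  67 113]
[ 379  211   87   85 4645] [[377.64594 271.80054]
 [398.99866 210.11491]
 [467.79388 233.92865]
 [446.44116 295.61426]] [[ 0.48020036 -0.11548338  0.03      ]
 [ 0.59309551 -0.15967955  0.03      ]
 [ 0.5457569  -0.28428492  0.03      ]
 [ 0.43479516 -0.23828589  0.03      ]] [ 0.51346198 -0.19943344  0.03      ] [0.12123785 0.13329456 0.12011835]
bk
w
```

View pics/rackzoom.png

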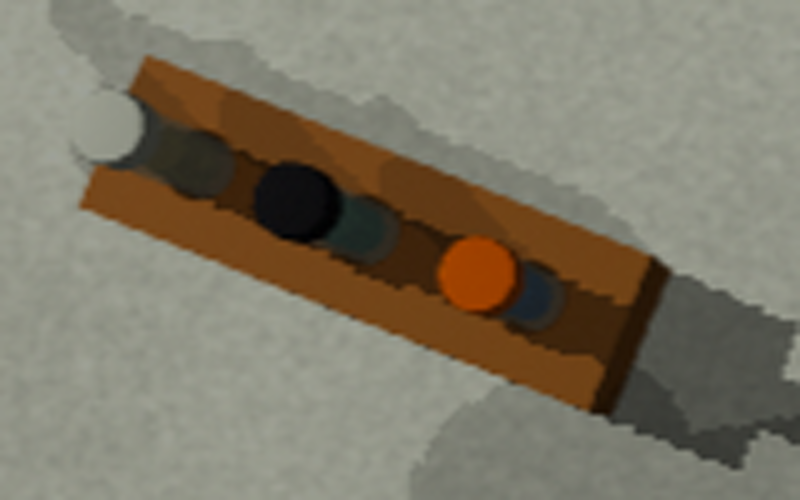

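The button is at about (0.423, -0.163), 97 mm from the panel centre at (0.513, -0.199), which matches the given spacing. The orange tube is at (0.543, 0.1225) with its top at 0.165 m, also as given. I'll move above the button with the gripper closed.

```bash
python3 -m crank '[0,0,0,0.03,0.11,-0.02,1, 0,0,0,0.06,0.2,-0.04,1, 0,0,0,0.09,0.3,-0.06,1, 0,0,0,0.124,0.442,-0.1,1, 0,0,0,0.124,0.442,-0.1,1]' 20
python3 -m crank '[0,0,0,0.124,0.442,-0.1,1, 0,0,0,0.064,0.22,-0.04,1, 0,0,0,0.064,0.22,-0.04,1, 0,0,0,0.064,0.22,-0.04,1, 0,0,0,0.064,0.22,-0.04,1]'
python3 - <<'E'
from h import *
s=manip.observe();print(s['position'],s['joint_pos'],s['eef_rot'],s['wrist_force'],s['finger_gap'])
E
```

```text
clock: 1.3
position: [0.3667, -0.3681, 0.2523]
eef_rot: [[0.897, 0.443, 0.001], [0.443, -0.897, -0.001], [0.0, 0.001, -1.0]]
wrist_force: [-0.0, 0.1, 0.3]
finger_gap: 0.0513
clock: 1.8
position: [0.4313, -0.1448, 0.2122]
eef_rot: [[0.895, 0.445, 0.002], [0.445, -0.895, -0.0], [0.001, 0.001, -1.0]]
wrist_force: [0.6, -1.4, 0.4]
finger_gap: 0.0113
[ 0.43133527 -0.14480241  0.21223027] [ 0.36324101  0.24771858 -0.20097415  2.14117205  0.07109858  0.75724111
 -0.99267985] [[ 8.95380892e-01  4.45298508e-01  1.51558537e-03]
 [ 4.45299162e-01 -8.95381843e-01 -1.06645064e-04]
 [ 1.30953873e-03  7.70376846e-04 -9.99998846e-01]] [ 0.55306878 -1.35786564  0.43688184] 0.011344186016969212
```

```bash
python3 -m crank '[0,0,0,-0.008,-0.018,-0.03,1, 0,0,0,-0.008,-0.018,-0.06,1, 0,0,0,-0.008,-0.018,-0.074,1, 0,0,0,-0.008,-0.018,-0.074,1, 0,0,0,-0.008,-0.018,-0.074,1]'
python3 - <<'E'
from h import *
for c in ('top','scene','wrist'):
    f=grab_frame(c); 
    if c=='top': a=cv2.resize(f['frame'][200:350,340:500],None,fx=2.5,fy=2.5)
    if c=='scene': b=cv2.resize(f['frame'][60:210,220:380],None,fx=2.5,fy=2.5)
cv2.imwrite('pics/press.png',np.hstack([a,b]))
E
```

```text
clock: 2.3
position: [0.4236, -0.1629, 0.1386]
eef_rot: [[0.895, 0.445, 0.002], [0.445, -0.895, -0.0], [0.001, 0.001, -1.0]]
wrist_force: [0.0, -1.3, 0.2]
finger_gap: 0.0008
```

View pics/press.png

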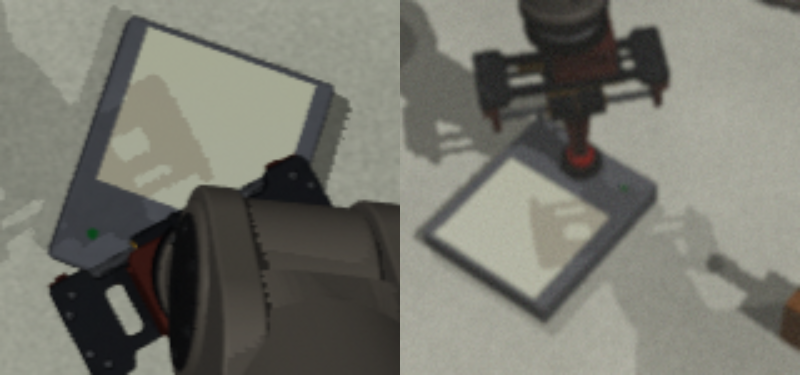

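The closed fingers are just above the red button: in the right half, the fingertip is at about (580,150) and the button at about (580,165). I'll press slowly and watch the force.

```bash
python3 -m crank '[0,0,0,0,0,-0.007,1, 0,0,0,0,0,-0.011,1, 0,0,0,0,0,-0.014,1, 0,0,0,0,0,-0.016,1, 0,0,0,0,0,-0.016,1]'
```

```text
clock: 2.95
position: [0.4252, -0.1634, 0.1257]
eef_rot: [[0.896, 0.445, 0.005], [0.445, -0.896, -0.002], [0.004, 0.004, -1.0]]
wrist_force: [-7.3, 3.2, 36.1]
finger_gap: 0.0006
```

```bash
python3 - <<'E'
from h import *
s=manip.observe();print(s['position'],s['wrist_force'],s['torque'])
f=grab_frame('scene'); b=cv2.resize(f['frame'][60:210,220:380],None,fx=2.5,fy=2.5)
f=grab_frame('wrist'); a=cv2.resize(f['frame'],(600,375))
cv2.imwrite('pics/press2.png',np.hstack([a[:,:400],b]))
E
```

```text
[ 0.4252184  -0.16339304  0.12571396] [-7.27864811  3.15880933 36.13586117] [ 0.5339062   1.70602469 -0.04553622]
```

View pics/press2.png

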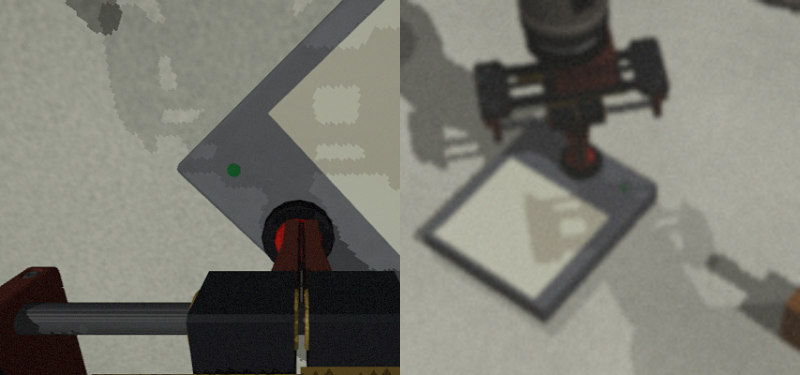

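I'm getting 36 N with the tips at a nominal z of 0.0457, so they may be resting on the housing rim: the wrist view shows the fingers sitting a few mm right of the button centre. I'll lift and check.

```bash
python3 -m crank '[0,0,0,0,0,0.012,1, 0,0,0,0,0,0.03,1, 0,0,0,0,0,0.03,1]'
python3 - <<'E'
from h import *
f=grab_frame('wrist'); cv2.imwrite('pics/w3.png',f['frame'])
s=manip.observe();p=s['position'];R=np.array(s['eef_rot'])
print(p, s['wrist_force'])
for l in(.061,.08): print('tip px',proj(f,p+R@[0,0,l]),proj(f,p+R@[0.01,0,l]),proj(f,p+R@[0,.0135,l]))
r=blob(f['frame'],(0,170,60),(5,255,255),(0,0,640,330)); print(r[0],r[1],ray(f,*r[0],.048))
print('button proj',proj(f,np.array([.423,-.1633,.048])))
E
```

```text
clock: 3.35
position: [0.426, -0.1636, 0.1571]
eef_rot: [[0.896, 0.445, 0.008], [0.445, -0.896, -0.003], [0.006, 0.006, -1.0]]
wrist_force: [0.8, 0.5, 0.5]
finger_gap: 0.0007
[ 0.42550693 -0.16349631  0.15606781] [-0.03035655  0.33913759 -1.02535799]
tip px (np.float64(321.4406995570721), np.float64(271.5649333526927)) (np.float64(321.4231693228685), np.float64(253.26489241877087)) (np.float64(348.81426227429506), np.float64(271.5275056988738))
tip px (np.float64(321.38628462775097), np.float64(253.6642326608971)) (np.float64(321.3696188663294), np.float64(236.92079696576062)) (np.float64(346.02723145207113), np.float64(253.63105136430647))
[313.27642276 229.53116531] [295 215  43  39 738] [ 0.42611489 -0.15822248  0.048     ]
button proj (np.float64(318.3531168577631), np.float64(236.9220451003187))
```

View pics/w3.png

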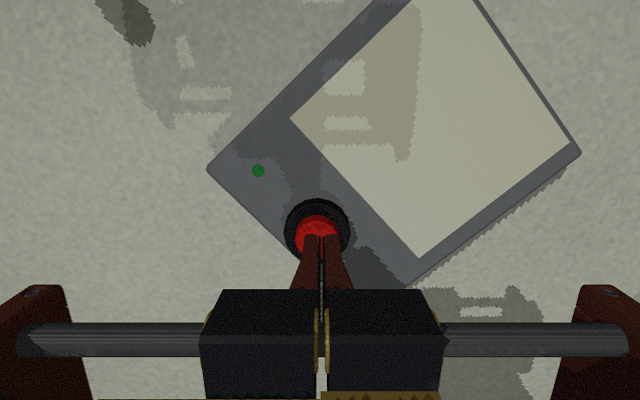

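The tips were about 2–3 mm off in x, and the closed pair is about as wide as the button. Pressing with one finger, gripper half open, will stay clear of the housing rim.

```bash
python3 -m crank '[0.17,0.46,0,0.009,-0.0235,0,0.5, 0.17,0.46,0,0.009,-0.0235,0,0.5, 0.17,0.46,0,0.009,-0.0235,-0.012,0.5, 0.17,0.46,0,0.009,-0.0235,-0.014,0.5, 0.17,0.46,0,0.009,-0.0235,-0.014,0.5]'
python3 - <<'E'
from h import *
f=grab_frame('wrist'); cv2.imwrite('pics/w4.png',f['frame'])
s=manip.observe();p=s['position'];R=np.array(s['eef_rot'])
print(p,R, s['wrist_force'],s['finger_gap'])
print('button proj',proj(f,np.array([.4225,-.163,.048])),'finger',proj(f,p+R@[0,-s['finger_gap']/2-.005,.08]))
E
```

```text
clock: 3.9
position: [0.4335, -0.186, 0.1408]
eef_rot: [[0.895, 0.446, -0.004], [0.446, -0.895, 0.002], [-0.003, -0.003, -1.0]]
wrist_force: [-0.5, 0.2, 0.6]
finger_gap: 0.0372
[ 0.43383089 -0.186241    0.14124227] [[ 0.89527934  0.44549675 -0.00274722]
 [ 0.44550122 -0.89528041  0.00128304]
 [-0.00188794 -0.00237257 -0.9999954 ]] [-0.46769023  0.89633531 -0.15073197] 0.041308518543469945
button proj (np.float64(278.65742618707594), np.float64(242.34495847437026)) finger (np.float64(275.63047452441526), np.float64(253.61523901753336))
```

View pics/w4.png

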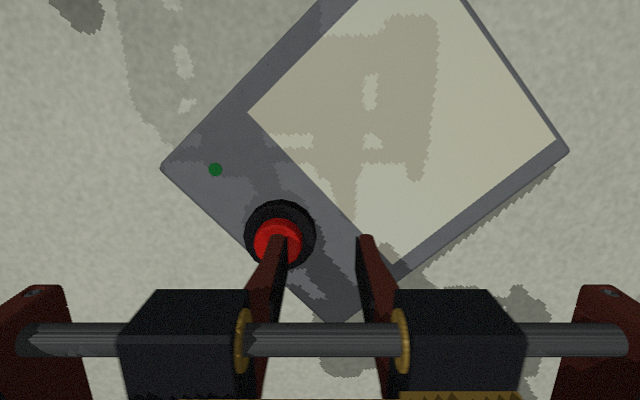

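```bash
python3 -m crank '[0,0,0,0,0,-0.008,0.5, 0,0,0,0,0,-0.013,0.5, 0,0,0,0,0,-0.016,0.5, 0,0,0,0,0,-0.017,0.5]'; python3 -m crank '[0,0,0,0,0,-0.001,0.5, 0,0,0,0,0,-0.001,0.5]' 
```

```text
clock: 4.35
position: [0.4344, -0.1861, 0.1256]
eef_rot: [[0.895, 0.446, -0.003], [0.446, -0.895, 0.001], [-0.002, -0.002, -1.0]]
wrist_force: [-5.7, 1.8, 33.0]
finger_gap: 0.0437
clock: 4.55
position: [0.4344, -0.186, 0.1258]
eef_rot: [[0.895, 0.446, -0.003], [0.446, -0.895, 0.001], [-0.002, -0.002, -1.0]]
wrist_force: [-5.0, 2.6, 21.3]
finger_gap: 0.0439
```

```bash
for i in 1 2 3 4 5 6 7; do python3 -m crank '[0,0,0,0,0,0.0015,0.5, 0,0,0,0,0,0.0015,0.5]' | grep -E "position|force"; done
python3 - <<'E'
from h import *
f=grab_frame('scene'); b=cv2.resize(f['frame'][60:210,220:380],None,fx=2.5,fy=2.5)
f=grab_frame('wrist');a=cv2.resize(f['frame'],(600,375))
cv2.imwrite('pics/press3.png',np.hstack([a[:,100:500],b]))
E
```

```text
position: [0.4343, -0.186, 0.1277]
wrist_force: [-0.8, 0.3, 3.6]
position: [0.4342, -0.1859, 0.1292]
wrist_force: [-0.7, -0.4, 2.3]
position: [0.4342, -0.186, 0.1307]
wrist_force: [-0.5, -0.3, 2.1]
position: [0.4342, -0.186, 0.1323]
wrist_force: [0.6, 0.4, 1.4]
position: [0.4342, -0.1859, 0.1337]
wrist_force: [-0.7, -0.2, 0.1]
position: [0.4342, -0.186, 0.1353]
wrist_force: [-0.3, -0.3, -0.1]
position: [0.4342, -0.1859, 0.137]
wrist_force: [-0.5, 0.4, 0.6]
```

View pics/press3.png

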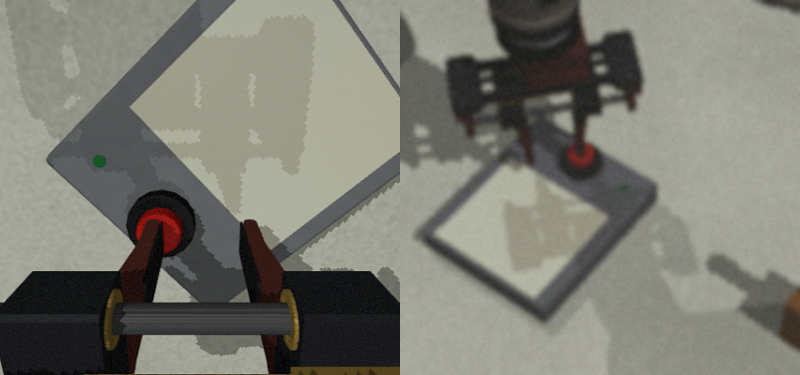

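The force falls from 3.6 N to 0 over about 6–7 mm, so this was the button's full travel, and so was the first press. The stop sits at tip length ≈ 84 mm. Two full presses could have toggled the lamp, so I'll compare panel brightness before, between and after.

```bash
python3 - <<'E'
from h import *
def st(n,u,v):
    im=n if not isinstance(n,str) else cv2.imread(n); p=im[v-4:v+5,u-4:u+5].reshape(-1,3); print(np.round(p.mean(0),1))
T=grab_frame('top')['frame'];S=grab_frame('scene')['frame'];W=grab_frame('wrist')['frame']
cv2.imwrite('pics/t5.png',T)
print('top before/now');
for u,v in((420,230),(445,245)): st('pics/top0.png',u,v);st(T,u,v)
print('scene');
for u,v in((255,150),(275,165)): st('pics/scene0.png',u,v);st(S,u,v)
print('wrist');st('pics/w3.png',500,150);st('pics/w4.png',500,130);st(W,500,130)
print('green');st('pics/w3.png',258,170);st('pics/w4.png',215,169);st(W,207,172)
E
```

```text
top before/now
[140.9 161.1 157.6]
[138.1 158.2 157.5]
[117.8 135.8 138.3]
[150.2 170.9 167.3]
scene
[126.  142.2 145.9]
[162.2 178.8 177.4]
[155.6 172.5 171.2]
[145.  162.  163.3]
wrist
[140.7 159.5 159.4]
[150.9 169.7 170.1]
[153.3 172.4 172.7]
green
[42.2 91.4 25.8]
[38.1 84.4 21.4]
[55.3 85.2 43.2]
```

The panel shows no visible change; the differences are only shadows. Two presses would leave a toggling lamp off, while one more is harmless if the switch latches, so I'll press a third time and then release fully.

```bash
python3 -m crank '[0,0,0,0,0,-0.006,0.5, 0,0,0,0,0,-0.011,0.5, 0,0,0,0,0,-0.0125,0.5, 0,0,0,0,0,-0.0125,0.5]'; python3 -m crank '[0,0,0,0,0,0.015,0.5, 0,0,0,0,0,0.06,0, 0,0,0,0,0,0.1,0, 0,0,0,0,0,0.12,0, 0,0,0,0,0,0.12,0]'
python3 - <<'E'
from h import *
T=grab_frame('top')
pts=[]
for n,(u,v) in dict(o=(234.93,234.2),bk=(199.4,220.4),w=(161,205)).items(): p=ray(T,u,v,.165);print(n,p);pts.append(p)
d=pts[2]-pts[0];print(np.linalg.norm(d),np.degrees(np.arctan2(d[1],d[0])),np.linalg.norm(pts[1]-pts[0]))
E
```

```text
clock: 6.6
position: [0.4349, -0.1861, 0.1258]
eef_rot: [[0.895, 0.446, -0.003], [0.446, -0.895, 0.0], [-0.002, -0.001, -1.0]]
wrist_force: [-5.2, 1.3, 25.5]
finger_gap: 0.0439
clock: 7.1
position: [0.4363, -0.1866, 0.2482]
eef_rot: [[0.895, 0.445, 0.002], [0.445, -0.895, -0.002], [0.001, 0.003, -1.0]]
wrist_force: [0.4, 0.5, -0.4]
finger_gap: 0.0722
o [0.54327356 0.12123123 0.165     ]
bk [0.56661607 0.17815281 0.165     ]
w [0.5929271  0.24041571 0.165     ]
0.12911395961519678 67.38286090224395 0.06152185765724583
```

```bash
python3 -m crank '[0,0,8.2,0.02,0.05,0.03,0, 0,0,16.4,0.037,0.1,0.032,0, 0,0,24.6,0.053,0.15,0.032,0, 0,0,32.8,0.07,0.2,0.032,0, 0,0,41,0.087,0.25,0.032,0]'
python3 - <<'E'
from h import *
s=manip.observe();p=s['position'];R=np.array(s['eef_rot']);print(np.array([.543,.1215,.28])-p,R, np.degrees(np.arctan2(R[1,1],R[0,1])),s['joint_pos'])
E
```

```text
clock: 7.65
position: [0.5149, 0.0449, 0.2765]
eef_rot: [[0.378, 0.926, -0.002], [0.926, -0.378, -0.001], [-0.002, -0.002, -1.0]]
wrist_force: [1.7, -0.1, -0.4]
finger_gap: 0.0877
[0.02808457 0.07663118 0.00353314] [[ 0.37820074  0.9257204  -0.00243872]
 [ 0.92572174 -0.37820396 -0.00101501]
 [-0.00186195 -0.0018737  -0.99999651]] -22.22251736347706 [ 0.15873836  0.28054712 -0.43287391  1.93292948  0.14267032  0.96026642
 -0.72947436]
```

```bash
python3 -m crank '[0,0,0,0.014,0.038,0.003,0, 0,0,0,0.028,0.0766,0.003,0, 0,0,0,0.028,0.0766,0.003,0, 0,0,0,0.028,0.0766,0.003,0]'
python3 - <<'E'
from h import *
s=manip.observe();p=s['position'];R=np.array(s['eef_rot']);print(p,R)
a=grab_frame('wrist');cv2.imwrite('pics/w6.png',a['frame'])
b=grab_frame('scene');cv2.imwrite('pics/s6.png',cv2.resize(b['frame'][90:250,330:490],None,fx=3,fy=3))
r=blob(a['frame'],(5,150,60),(18,255,255),(150,50,490,320));print(r[0],r[1],ray(a,*r[0],.165),proj(a,np.array([.543,.1215,.165])))
E
```

```text
clock: 8.05
position: [0.5421, 0.1222, 0.2772]
eef_rot: [[0.376, 0.927, -0.006], [0.927, -0.376, -0.001], [-0.004, -0.005, -1.0]]
wrist_force: [-0.1, 0.4, 0.0]
finger_gap: 0.0878
[0.54213407 0.12220901 0.27720001] [[ 0.37592748  0.92662885 -0.0061243 ]
 [ 0.92664243 -0.37594162 -0.0013046 ]
 [-0.00351126 -0.00518461 -0.9999804 ]]
[322.73986728 138.78591118] [ 289   50   72  197 9795] [0.56423069 0.17538213 0.165     ] (np.float64(323.62434356343647), np.float64(230.18170767652845))
```

View pics/w6.png

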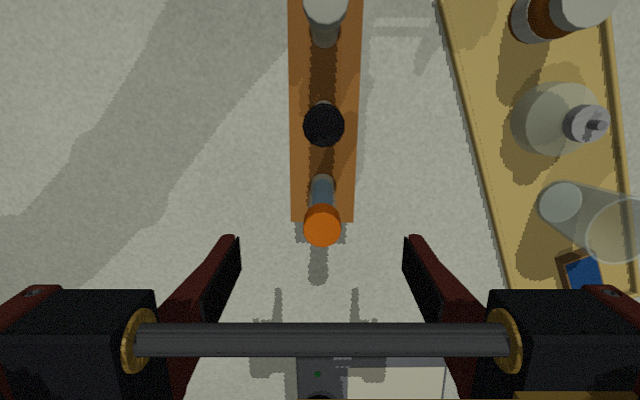

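View pics/s6.png

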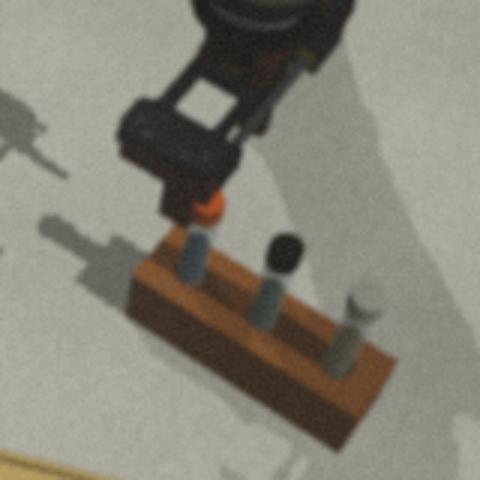

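The wrist view shows the orange stopper at (322,228), centred between the fingers as predicted, with the jaws across the rack row. I'll descend.

```bash
python3 -m crank '[0.07,-0.35,0,0.001,0,-0.025,0, 0.07,-0.35,0,0.001,0,-0.05,0, 0.07,-0.35,0,0.001,0,-0.075,0, 0.07,-0.35,0,0.001,0,-0.094,0, 0.07,-0.35,0,0.001,0,-0.094,0]'
python3 - <<'E'
from h import *
s=manip.observe();print(s['position'],s['eef_rot'])
a=grab_frame('wrist');b=grab_frame('scene');cv2.imwrite('pics/w7.png',np.hstack([cv2.resize(a['frame'][:, 120:520],(400,400)),cv2.resize(b['frame'][100:240,340:480],(400,400))]))
E
```

```text
clock: 8.65
position: [0.5414, 0.1175, 0.1811]
eef_rot: [[0.381, 0.924, -0.005], [0.924, -0.381, -0.003], [-0.005, -0.003, -1.0]]
wrist_force: [0.4, -0.5, 0.9]
finger_gap: 0.0876
[0.54140702 0.11753867 0.1810696 ] [[ 0.3814444   0.92438036 -0.00459647]
 [ 0.92437954 -0.38146022 -0.00325048]
 [-0.00475805 -0.00300901 -0.99998415]]
```

View pics/w7.png

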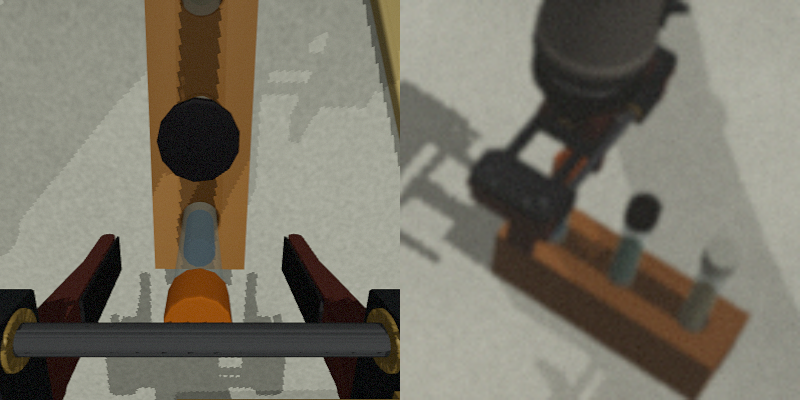

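The tool drifted about 4 mm along the row, so I'll correct that and then close.

```bash
python3 -m crank '[0.15,-0.25,0,0.0015,0.004,0.002,0, 0.15,-0.25,0,0.0015,0.004,0.002,0, 0.15,-0.25,0,0.0015,0.004,0.002,0]'
python3 -m crank '[0,0,0,0,0,0,0.5, 0,0,0,0,0,0,0.8, 0,0,0,0,0,0,1, 0,0,0,0,0,0,1, 0,0,0,0,0,0,1]' 20; python3 -m crank '[0,0,0,0,0,0,1, 0,0,0,0,0,0,1, 0,0,0,0,0,0,1]' 
```

```text
clock: 9.05
position: [0.5452, 0.123, 0.1869]
eef_rot: [[0.381, 0.925, 0.006], [0.925, -0.381, 0.001], [0.004, 0.005, -1.0]]
wrist_force: [-0.3, -0.5, 0.1]
finger_gap: 0.0878
clock: 9.55
position: [0.5451, 0.123, 0.1868]
eef_rot: [[0.381, 0.925, 0.006], [0.925, -0.381, 0.001], [0.004, 0.005, -1.0]]
wrist_force: [-0.7, 1.4, -0.1]
finger_gap: 0.051
clock: 9.85
position: [0.5451, 0.123, 0.1868]
eef_rot: [[0.381, 0.925, 0.006], [0.925, -0.381, 0.001], [0.004, 0.005, -1.0]]
wrist_force: [0.4, 0.5, -0.8]
finger_gap: 0.0273
```

```bash
python3 -m crank '[0,0,0,0,0,0,1, 0,0,0,0,0,0,1, 0,0,0,0,0,0,1, 0,0,0,0,0,0,1]'; python3 -m crank '[0,0,0,0,0,0.005,1, 0,0,0,0,0,0.01,1, 0,0,0,0,0,0.015,1]'
```

```text
clock: 10.25
position: [0.5451, 0.123, 0.1868]
eef_rot: [[0.381, 0.925, 0.006], [0.925, -0.381, 0.001], [0.004, 0.005, -1.0]]
wrist_force: [-0.5, -0.7, -0.8]
finger_gap: 0.0241
clock: 10.55
position: [0.5451, 0.123, 0.2024]
eef_rot: [[0.381, 0.925, 0.006], [0.925, -0.381, 0.001], [0.004, 0.005, -1.0]]
wrist_force: [1.6, -0.4, -1.0]
finger_gap: 0.0245
```

The 24.5 mm opening suggests the pads caught the stopper's lower edge (25 mm) rather than the glass (22 mm). I'll put the tube back and regrip about 10 mm lower.

```bash
python3 -m crank '[0,0,0,0,0,-0.008,1, 0,0,0,0,0,-0.015,1, 0,0,0,0,0,-0.015,1]'; python3 -m crank '[0,0,0,0,0,0,0.5, 0,0,0,0,0,0,0.5, 0,0,0,0,0,0,0.5, 0,0,0,-0.001,-0.001,-0.005,0.5, 0,0,0,-0.001,-0.001,-0.011,0.5]'
python3 -m crank '[0,0,0,0,0,0,0.5, 0,0,0,0,0,0,0.5]'
python3 - <<'E'
from h import *
a=grab_frame('wrist');b=grab_frame('scene');cv2.imwrite('pics/w8.png',np.hstack([cv2.resize(a['frame'][:, 120:520],(400,400)),cv2.resize(b['frame'][100:240,340:480],(400,400))]))
E
```

```text
clock: 10.85
position: [0.5449, 0.123, 0.1864]
eef_rot: [[0.381, 0.925, 0.006], [0.925, -0.381, 0.001], [0.003, 0.005, -1.0]]
wrist_force: [0.0, -0.1, -2.4]
finger_gap: 0.0243
clock: 11.35
position: [0.5439, 0.1218, 0.1751]
eef_rot: [[0.381, 0.925, 0.006], [0.925, -0.381, 0.001], [0.003, 0.005, -1.0]]
wrist_force: [0.5, 0.1, 0.8]
finger_gap: 0.0439
clock: 11.55
position: [0.5437, 0.1217, 0.1748]
eef_rot: [[0.381, 0.925, 0.005], [0.925, -0.381, 0.001], [0.003, 0.005, -1.0]]
wrist_force: [0.4, -0.4, 0.0]
finger_gap: 0.0442
```

View pics/w8.png

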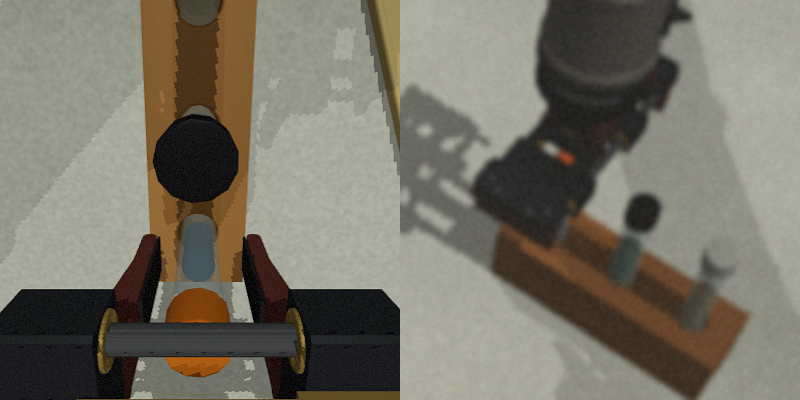

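```bash
python3 -m crank '[0,0,0,0,0,0,0.8, 0,0,0,0,0,0,1, 0,0,0,0,0,0,1, 0,0,0,0,0,0,1, 0,0,0,0,0,0,1]' 25;  python3 -m crank '[0,0,0,0,0,0.01,1, 0,0,0,0,0,0.02,1, 0,0,0,0,0,0.03,1]'
```

```text
clock: 12.15
position: [0.544, 0.1219, 0.1753]
eef_rot: [[0.381, 0.925, 0.006], [0.925, -0.381, 0.001], [0.004, 0.005, -1.0]]
wrist_force: [0.3, 0.1, 1.0]
finger_gap: 0.0238
clock: 12.45
position: [0.5442, 0.122, 0.2065]
eef_rot: [[0.381, 0.925, 0.007], [0.925, -0.381, 0.001], [0.004, 0.006, -1.0]]
wrist_force: [-0.4, -0.0, -1.8]
finger_gap: 0.0235
```

```bash
python3 -m crank '[0,0,0,0,0,0.025,1, 0,0,0,0,0,0.05,1, 0,0,0,0,0,0.075,1, 0,0,0,0,0,0.1,1, 0,0,0,0,0,0.1,1]' 
python3 - <<'E'
from h import *
s=manip.observe();print(s['finger_gap'],s['wrist_force'])
a=grab_frame('wrist');b=grab_frame('scene');cv2.imwrite('pics/w9.png',np.hstack([cv2.resize(a['frame'][:, 120:520],(400,400)),cv2.resize(b['frame'][100:240,340:480],(400,400))]))
E
```

```text
clock: 12.95
position: [0.5458, 0.1228, 0.3109]
eef_rot: [[0.381, 0.925, 0.014], [0.925, -0.381, 0.003], [0.008, 0.012, -1.0]]
wrist_force: [0.8, -0.2, -0.5]
finger_gap: 0.0238
0.02379741710974069 [ 0.78207583 -0.1975146  -0.54301785]
```

View pics/w9.png

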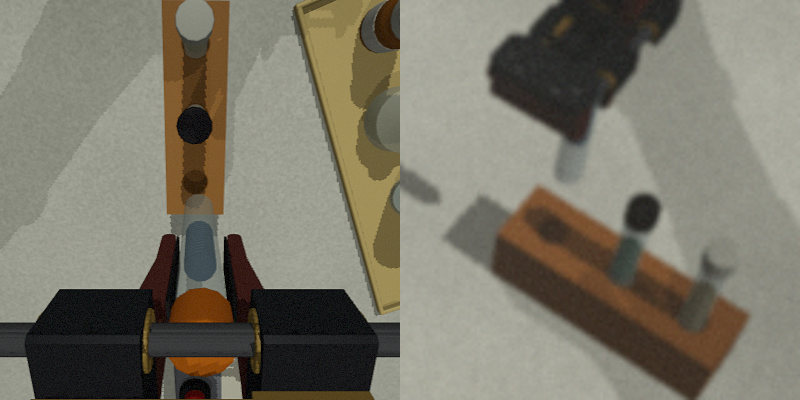

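The tube is out of the rack (empty hole at (195,180)) and upright in the grip; the black and white tubes are still in place. Now I'll carry it toward the lamp and start leaning it sideways about the jaw axis.

```bash
python3 -m crank '[0,0,0,-0.002,-0.04,0,1, 0,0,0,-0.004,-0.085,0,1, -4.62,1.9,0,-0.006,-0.13,0,1, -9.25,3.8,0,-0.008,-0.17,0,1, -13.9,5.7,0,-0.01,-0.21,0,1]' 30
python3 - <<'E'
from h import *
s=manip.observe();print(s['position'],s['joint_pos'],np.array(s['eef_rot']).round(3),s['finger_gap'])
E
```

```text
clock: 13.55
position: [0.5332, -0.0902, 0.3058]
eef_rot: [[0.368, 0.925, -0.094], [0.893, -0.38, -0.241], [-0.259, 0.005, -0.966]]
wrist_force: [0.8, 0.0, -0.8]
finger_gap: 0.0235
[ 0.53324976 -0.09016911  0.305818  ] [ 0.20373755  0.3117709  -0.32389291  1.82730805  0.35921726  1.16806729
 -0.66905716] [[ 0.368  0.925 -0.094]
 [ 0.893 -0.38  -0.241]
 [-0.259  0.005 -0.966]] 0.023483235334338146
```

```bash
python3 -m crank '[-6.9,2.85,0,0.001,-0.013,-0.015,1, -13.9,5.7,0,0.002,-0.026,-0.03,1, -20.8,8.6,0,0.003,-0.04,-0.05,1, -27.7,11.4,0,0.003,-0.053,-0.071,1, -27.7,11.4,0,0.003,-0.053,-0.071,1]'
python3 - <<'E'
from h import *
s=manip.observe();p=s['position'];R=np.array(s['eef_rot']);print(p,s['joint_pos'],R.round(3),s['finger_gap'])
print('tilt',np.degrees(np.arccos(-R[2,2])),'mid',p+R@[0,0,.085],'foot',p+R@[0,0,.16])
a=grab_frame('top');b=grab_frame('scene');w=grab_frame('wrist')
for n,f in(('top',a),('scene',b)):
    print(n,'foot',proj(f,p+R@[0,0,.16]),'mid',proj(f,p+R@[0,0,.085]),'top',proj(f,p+R@[0,0,.01]))
cv2.imwrite('pics/a10.png',np.hstack([cv2.resize(a['frame'][160:360,320:520],(400,400)),cv2.resize(b['frame'][40:240,200:400],(400,400))]))
cv2.imwrite('pics/w10.png',w['frame'])
E
```

```text
clock: 14.05
position: [0.5342, -0.1423, 0.2293]
eef_rot: [[0.26, 0.927, -0.271], [0.654, -0.375, -0.657], [-0.71, -0.006, -0.704]]
wrist_force: [-0.9, 0.8, -0.7]
finger_gap: 0.0236
[ 0.53415122 -0.14231816  0.22931099] [ 0.00593164  0.54411017 -0.20033794  1.83905697  0.75586859  1.37110905
 -0.96614756] [[ 0.26   0.927 -0.271]
 [ 0.654 -0.375 -0.657]
 [-0.71  -0.006 -0.704]] 0.023610647808318605
tilt 45.27029240824674 mid [ 0.51113486 -0.19814674  0.16949112] foot [ 0.4908263  -0.24740726  0.11670888]
top foot (np.float64(462.30776298936905), np.float64(263.1551905891455)) mid (np.float64(438.80280065547777), np.float64(249.85444600271512)) top (np.float64(412.1200991161847), np.float64(234.75551527444196))
scene foot (np.float64(247.7294839006201), np.float64(118.09218225647867)) mid (np.float64(261.6278636726464), np.float64(114.31342763752636)) top (np.float64(277.3353491391587), np.float64(110.04280514538713))
```

View pics/a10.png

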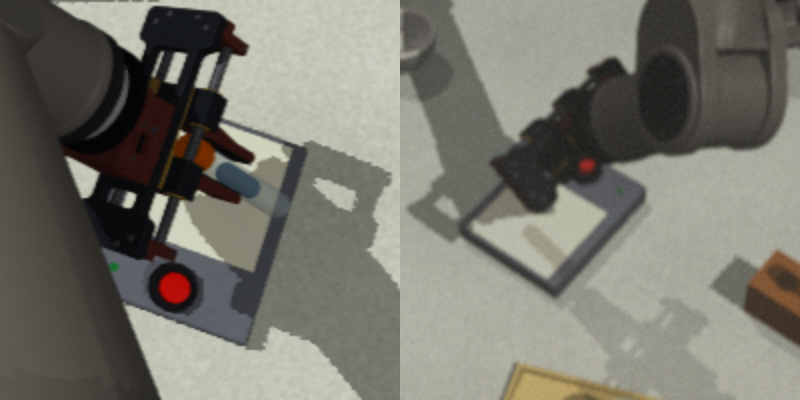

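View pics/w10.png

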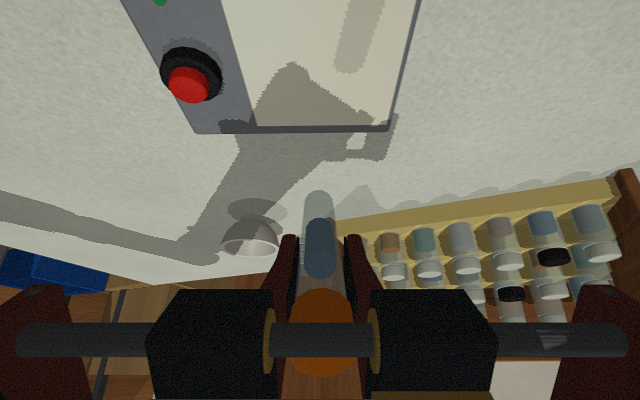

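In the top view the foot is at (461,263) against a predicted (462,263), and the tube lies in line with the tool. The middle is about 2 mm from the panel centre, the foot about 87 mm above the panel, and the lean 45.3°. I'll let it settle, check the other objects and the button, and hand in.

```bash
python3 -m crank '[0,0,0,0,0,0,1, 0,0,0,0,0,0,1, 0,0,0,0,0,0,1, 0,0,0,0,0,0,1, 0,0,0,0,0,0,1]'
python3 - <<'E'
from h import *
s=manip.observe();p=s['position'];R=np.array(s['eef_rot'])
print(np.abs(s['qvel']).max(),'tilt',np.degrees(np.arccos(-R[2,2])),'mid',p+R@[0,0,.085],'foot',p+R@[0,0,.16])
a=grab_frame('top');cv2.imwrite('pics/t11.png',a['frame'])
r=blob(a['frame'],(0,150,60),(6,255,255),(390,285,425,320));print(r[0],r[1])
E
```

```text
clock: 14.7
position: [0.5363, -0.143, 0.2354]
eef_rot: [[0.271, 0.926, -0.263], [0.656, -0.378, -0.653], [-0.704, 0.004, -0.71]]
wrist_force: [1.1, -0.8, -0.9]
finger_gap: 0.0234
0.006709842433165423 tilt 44.78367701227487 mid [ 0.51389056 -0.19849176  0.17510074] foot [ 0.49412812 -0.24748879  0.12186788]
[406.90243902 303.3902439 ] [399 296  17  16 205]
```

View pics/t11.png

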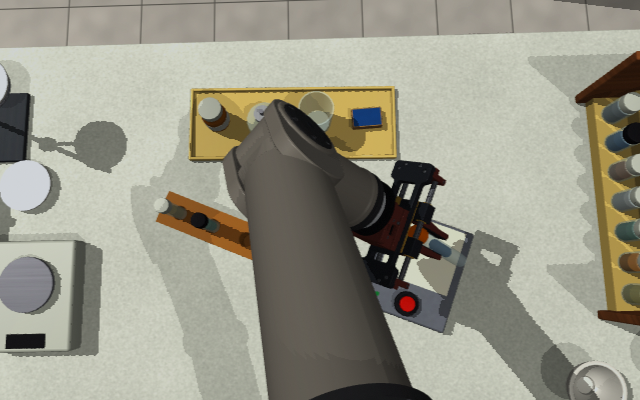

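The tube is held still. The button is back up (blob at (407,303), same as at the start), and the other tubes and tray items that show have not moved. I'm handing in.

```bash
python3 -c "
from bench import order,manip
print(order.hand_in()); print(manip.observe()['clock'])"
```

```text
the job is handed in; nothing more can be done
None
the job is handed in; nothing more can be done
```

I pressed the lamp button fully and it sprang back up. I then drew the orange tube out of the rack and handed in while holding it over the panel, at about 14.8 s.

**Button:** I pressed it fully three times. The first press looked as if it might have caught the housing rim, so I repeated it with one finger. The force readings then showed that both presses had reached the stop. Two presses could have switched a toggling lamp off, so I pressed once more. The pictures showed no change in panel light after any press, so I could not confirm visually that the lamp is on. Each press read about 25–36 N at the wrist, below the limits.

**Tube:** My first grip caught the edge of the stopper. I set the tube back in its hole and gripped it about 1 cm lower before drawing it out. The opening then read 23.5 mm, a little over the 22 mm glass, so the pads may still touch the stopper slightly. The tube did not slip.

**Last checks, from the tool pose with the foot position matched in the top view:**

| Check | Result |
|---|---|
| Lean | 44.8°, stopper end higher |
| Tube middle | about 1 mm from the measured panel centre |
| Foot | about 92 mm above the panel |
| Joint speeds | near zero |
| Button | back at its starting place in the top view |

The black and white tubes and the jar, beaker and matchbox looked unmoved. The arm hid most of the burner in the last picture, so I could not check it fully.

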